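# Roll a bearing sleeve up the loading ramp to its stop

## Robot

A 6-joint arm with a two-finger parallel gripper is mounted at the origin on the work surface. World frame = base frame: x ahead of the robot, y to its left, z up, the work surface at z = 0. Lengths are in m, angles in rad, forces in N, time in s.
With the tool pointing down it reaches from about 0.275 to 0.85 m from the base axis. Payload 5.2 kg.
Tool frame: the origin (TCP) lies at the very end of the fingers, on their centre line; the grasp point (between the pads) lies 19 mm behind it; z points along the fingers, y is the line along which they close (so a half turn about z gives the same grasp; the last joint's range is limited). The gripper opens to 85 mm and grips with 20 to 120 N. Pads are 22 mm wide; open, the fingers measure 114 mm over their backs; the gripper's body (76 mm by 85 mm) begins 54 mm behind the grasp point. The pads swing forward as they close: fully open they stand 13 mm farther back than shut.
Start: joints at [1.059, 0.259, 1.535, -0, 1.348, -0.203], TCP at [0.167, 0.524, 0.231] pointing down, gripper open.
Joint ranges: [-3.14, 3.14], [-0.91, 2.08], [0.19, 2.58], [-1.22, 4.36], [0.22, 2.71], [-3.12, 3.12]. Speed limits (rad/s): [2.57, 2.57, 3.14, 3.14, 3.14, 3.14].

## Interface

Orientations are given as a unit quaternion [w, x, y, z].
In Python, from workcell import telemetry, cams, r, models gives the robot as it stands.
- The arm moves only by the shell command python3 -m handwheel 'ROWS' [OPENING] [FORCE]. ROWS is JSON, a list of rows, each a list of 4 numbers: the shift along the tool's x, y, z in m, then the turn about the tool's z in degrees. A call has 1 to 8 rows; each row shifts and turns the commanded pose from where the row before left it, along the tool's axes as they then stand; what a row does not reach is not made up. A row lasts 1/12 s, in which the tool goes at most 41.7 mm and 7.16 degrees, less where a joint would pass 70% of its speed; a pose out of reach is approached as far as the arm can. A call is refused whole if a number of a shift passes 0.0417 or a number of a turn 7.16, either way. A call with a gripper value outside its range is refused whole. OPENING is the opening, from 0 (shut) to 1 (fully open), set as the call begins (- or left out, the last holds). The fingers move at their own pace and stop on an object; FORCE is the grip in N (left out, the last holds). Time passes only in rows, so rows that do not move let the fingers close. It gives the time, the measured TCP pose, the force, the opening and the grip force at its end, in the units of the state.
- telemetry.get_state(): the state, without advancing time (a new reading comes with each control period).
- cams.get_image(name): name is "side" or "top" or "wrist"; returns the picture (480x640x3 uint8, red, green, blue); there is no depth.
- cams.camera_params(name): a dict with "fx", "fy", "cx", "cy" (pixels), "extrinsics" (4x4, takes a point from world to camera coordinates). Camera axes: x right, y down, z forward; pixel columns grow to the right and rows downward; lengths in m; the calibration is good to about 2 mm. The wrist camera is an equidistant fisheye: a pixel r from the principal point sees the ray r / f radians off the axis. A picture is of the moment at which its call begins: read the wrist's pose just before it. camera_params takes no time and is no camera call; for the wrist camera it gives the pose at the moment of the call.
- r.finish_job(): hands the job in; it is judged then, once.
Trained networks look in the newest picture that a camera, given by its name, has taken for a name from the list of things; names that differ only in an ending like _2 or _b are one class to them, and where a whole thing is asked for, a point or a joint stands for the part that bears it (a point fixed in the world has none). Each returns a list of dicts, best first, with "confidence" (0 to 1); they miss things now and then, are a little off and sometimes report something else, mostly with a low value. They report only what shows in the picture. A call takes as long as a camera call. They do not tell look-alikes from the thing itself.
- models.find_in(name, camera): "bbox" ([left, top, width, height] as shares, 0 to 1, of the picture: columns of its width, rows of its height, round what is visible of it).
- models.outline_of(name, camera): "region" (480x640 bool, what is visible of it) and "bbox" ([left, top, width, height] as shares, 0 to 1, of the picture: columns of its width, rows of its height, round what is visible of it).
The state is a dict: "time": time; "joints": joint angles; "joint_velocities": joint speeds; "joint_efforts": joint torques, N m; "ee_pos": TCP position; "tool_rot": TCP orientation; "wrist_force": force on the tool from outside, world axes, zero at the start; "moment": the same for the moment, N m; "opening": opening from 0.0 (shut) to 1.0 (fully open); "gripper_force": force on a finger pad.
Only numpy, scipy, OpenCV 4.12 (cv2) and the standard library are available. Lean on these libraries where they do the work, as an engineer would, in place of code of your own. Each camera call takes 0.05 s, during which the arm holds its last target. There are 200 camera calls.

## Task

Push the sliding gate bar fully sideways out of the ramp's lane with the fingertips, then push the bearing sleeve slowly up the ramp until it lies squarely against the end stop, without ever letting it get away and roll back down, and without gripping or lifting it. Finish holding the sleeve lightly against the stop with the fingers, because it rolls down if let go. Leave the other things on the bench alone.

Things in the scene. Friction and masses are not known exactly. Their poses are not given: they have to be found in the camera images.
- deck: Sloping lane of the fixed steel ramp. Origin on its surface, mid-width, at the foot of the slope. x runs uphill along the surface (12 degrees above level), y level across the lane to the left, z square to the surface. End stop: plate across the top, face at x = 228 mm, 47 mm high. Lane 78 mm wide between 5 mm strips 10 mm high. A sleeve touching the stop has its centre at x = 200, z = 28 mm.
- ramp: The ramp's base, fixed to the bench. Origin on the bench 8 mm below the foot of the slope, mid-width; x level in the uphill direction, y to the left, z up. Below the foot (x < 0) a level landing, its surface 8 mm above the bench, runs back 106 mm with the same side strips and ends in a lip 4 mm high. Whole ramp 360 mm long, 100 mm wide, 100 mm high at the stop.
- sleeve_center (a point): Centre of the plain steel bearing sleeve with black bore ends: a smooth, lightly oiled cylinder 56 mm in diameter, 70 mm long, 0.45 to 0.8 kg, lying across the landing and free to roll. Its y axis is the cylinder's axis; x and z turn as it rolls. It starts nearly square to the lane, centre 30 to 62 mm back from the foot of the slope.
- gate_plate (a point): Centre of the face of the push plate on the end of the gate bar: 34 mm wide along the lane, 24 high, 6 thick. y points out of the face, level, to the lane's left; push it along -y. x is level uphill, z up. Shut, the face is 40 mm left of mid-lane, 52 mm above the bench. The bar, 14 mm wide and 12 high, crosses the lane into a grey guide block 70 to 100 mm right of mid-lane, 69 mm high.
- gate (a joint): Travel of the gate bar in m: 0 fully across the lane, 0.10 fully out at its end stop (the plate is then just outside the lane's right strip). It needs about 2 to 3 N to slide and stays where it is left.
- spare: Bystander: short steel ring, 48 mm in diameter, 45 mm high, standing on end on the bench; origin under its centre.
- socket: Bystander: dark steel socket, 30 mm in diameter, 45 mm high, standing; origin under its centre.
- tin: Bystander: closed red tin, 60 mm in diameter, 55 mm high, standing; origin under its centre.
- driver: Bystander: screwdriver 170 mm long with orange handle, lying on the bench along its x axis.
There are look-alikes about, which are no part of the job. Leave any purple or yellow look-alike of the part that bears sleeve_center alone.

How it is judged:
By the outcome, as a careful person would: the job done as asked, in the order asked, and still so for the second after the job is handed in, while the arm keeps its last pose, push and grip.
It also fails if it takes over 48 s, if anything falls off the work surface, if the arm or the gripper's body presses on something with over 40 N, if the wrist force passes 120 N, or if a joint passes its speed limit or range.

## Working session

There is one attempt and no reset: what is moved stays moved. The work goes in short steps, Python scripts to look and compute and a shell command to move; the robot and the scene stay as the last step left them, time stands still between calls to the robot, and variables do not carry over. Pictures are saved under pics/ and viewed, at most 11 in all, crops included, and the job is handed in when it is done.

```bash
ls; mkdir -p pics; python3 - <<'E'
from workcell import telemetry,cams,r,models
import cv2,numpy as np
s=telemetry.get_state();print({k:np.round(v,3).tolist() for k,v in s.items()})
for c in('top','side'):
    im=cams.get_image(c);cv2.imwrite(f'pics/{c}0.png',im[:,:,::-1])
    p=cams.camera_params(c);print(c,p['fx'],p['cx'],p['cy'],np.round(p['extrinsics'],4).tolist())
    for n in('sleeve_center','gate_plate','deck','ramp','spare','tin','socket','driver'):
        print(n,[(round(d['confidence'],2),(np.array(d['bbox'])*[640,480,640,480]).round(1).tolist()) for d in models.find_in(n,c)])
E
```

```text
pics
{'time': 0.0, 'joints': [1.059, 0.259, 1.536, 0.0, 1.348, -0.203], 'joint_velocities': [0.002, 0.0, -0.001, -0.001, -0.001, -0.0], 'joint_efforts': [0.001, -44.603, -29.057, -0.0, 0.012, -0.0], 'ee_pos': [0.167, 0.524, 0.23], 'tool_rot': [-0.0, 0.154, 0.988, -0.001], 'wrist_force': [-0.295, -1.026, 0.176], 'moment': [-0.032, 0.006, -0.003], 'gripper_force': 0.0, 'opening': 1.001}
top 521.2508452025395 317.8299013078369 236.9184685325314 [[-0.0275, -0.9993, -0.0247, -0.0065], [-0.9963, 0.0294, -0.0806, 0.6152], [0.0812, 0.0224, -0.9964, 1.029], [0.0, 0.0, 0.0, 1.0]]
sleeve_center [(0.92, [470.9, 178.2, 31.3, 37.9]), (0.63, [376.3, 244.2, 30.6, 39.4])]
gate_plate [(0.56, [323.6, 196.1, 17.3, 82.6])]
deck [(0.57, [240.4, 225.3, 125.8, 60.2])]
ramp [(0.82, [235.9, 198.1, 183.5, 94.4])]
spare [(0.74, [202.2, 228.3, 26.4, 26.4]), (0.26, [326.0, 196.5, 15.4, 78.4])]
tin [(0.68, [260.2, 142.1, 31.4, 35.3]), (0.63, [375.2, 244.1, 29.6, 40.8])]
socket [(0.53, [409.0, 182.4, 12.0, 12.4]), (0.25, [240.1, 223.0, 126.9, 59.6])]
driver [(0.55, [430.7, 239.0, 31.6, 78.0])]
side 498.5689672883687 317.0765024295528 240.071622670661 [[0.9345, -0.3558, -0.014, -0.549], [-0.2259, -0.5622, -0.7955, 0.1789], [0.2752, 0.7465, -0.6058, 0.8524], [0.0, 0.0, 0.0, 1.0]]
sleeve_center [(0.92, [211.1, 308.1, 54.6, 49.6]), (0.85, [308.5, 288.8, 51.8, 38.5]), (0.74, [433.0, 352.6, 63.2, 48.0])]
gate_plate [(0.63, [300.5, 249.2, 78.6, 22.8])]
deck [(0.9, [276.6, 192.2, 68.6, 111.2])]
ramp [(0.8, [274.9, 191.2, 107.1, 162.1])]
spare []
tin [(0.65, [372.8, 201.3, 26.5, 37.3])]
socket [(0.67, [419.4, 298.5, 20.5, 27.6])]
driver [(0.85, [286.2, 362.9, 111.8, 21.7])]
```

View pics/top0.png

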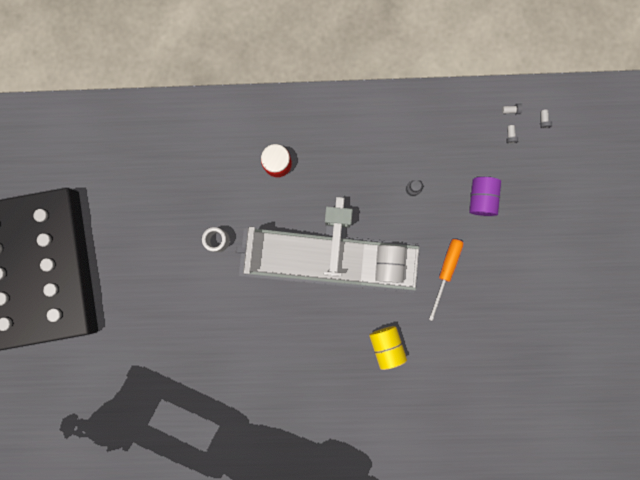

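View pics/side0.png

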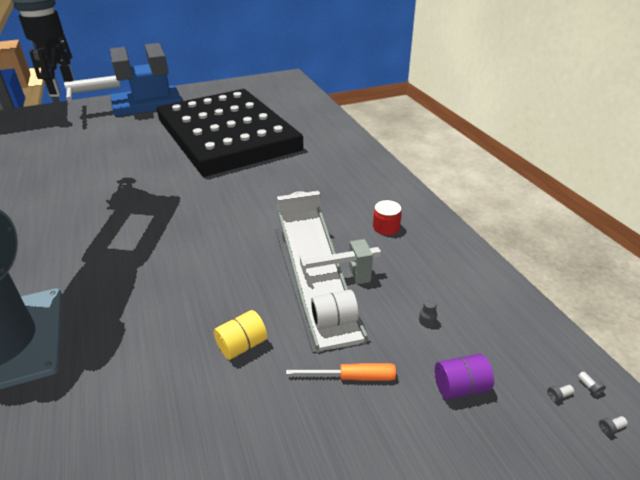

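The sleeve candidates in the top view are grey (391,263), yellow (388,347) and purple (486,196). Only the plain grey one, lying on the ramp's landing, fits the description. I'll confirm it in an enlarged crop and read the ramp landmarks from the same picture.

```bash
python3 - <<'E'
import cv2
im=cv2.imread('pics/top0.png')[185:305,230:430]
cv2.imwrite('pics/cropt.png',cv2.resize(im,None,fx=4,fy=4,interpolation=cv2.INTER_CUBIC))
im=cv2.imread('pics/side0.png')[180:360,260:400]
cv2.imwrite('pics/crops.png',cv2.resize(im,None,fx=3.3,fy=3.3,interpolation=cv2.INTER_CUBIC))
E
```

```text
(no output)
```

View pics/cropt.png

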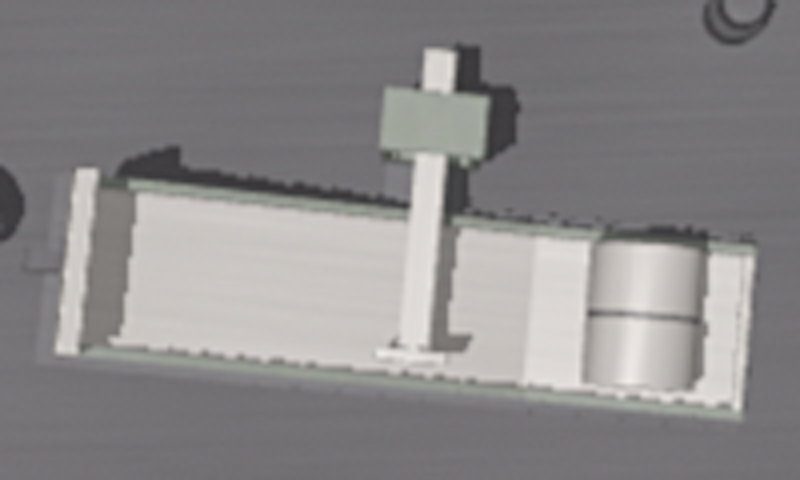

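View pics/crops.png

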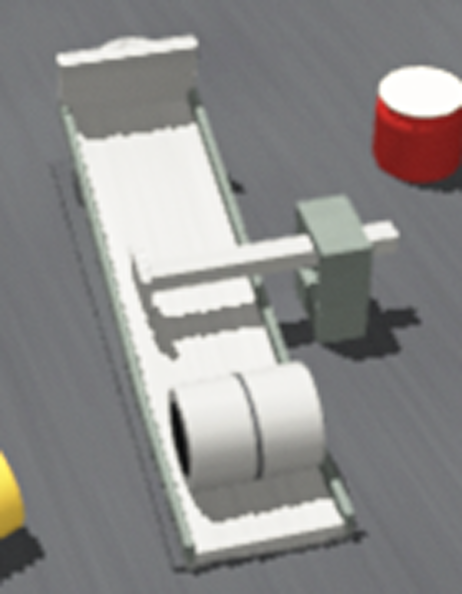

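The crop confirms the grey sleeve: plain steel, black bore end, on the landing. Top crop pixels: sleeve about (645,313), plate about (412,355), foot line x≈530, stop at left x≈80. Next I'll fit the ramp pose.

```bash
cat > h.py <<'E'
import numpy as np,json,os
from workcell import telemetry,cams,models
def proj(c,P):
    p=cams.camera_params(c);E=np.array(p['extrinsics']);q=np.atleast_2d(P)@E[:3,:3].T+E[:3,3]
    return np.c_[p['fx']*q[:,0]/q[:,2]+p['cx'],p['fy']*q[:,1]/q[:,2]+p['cy']]
def rw(t,P):
    P=np.atleast_2d(P);c,s=np.cos(t[2]),np.sin(t[2])
    return np.c_[t[0]+c*P[:,0]-s*P[:,1],t[1]+s*P[:,0]+c*P[:,1],P[:,2]]
C,S=np.cos(np.radians(12)),np.sin(np.radians(12))
def deck(x,y,z): return [x*C-z*S,y,.008+x*S+z*C]
E
python3 - <<'E'
from h import *
from scipy.optimize import least_squares as ls
st=.044
T=[((757,243),[-.106,-st,.018]),((740,418),[-.106,st,.018]),((100,170),deck(.228,-st,.047)),((80,355),deck(.228,st,.047)),((535,235),[0,-.039,.008]),((525,385),[0,.039,.008])]
Sd=[((60,68),deck(.228,st,.047)),((197,42),deck(.228,-st,.047)),((187,545),[-.106,st,.018]),((350,520),[-.106,-st,.018])]
def f(t,full=False):
    a=proj('top',rw(t,[p for _,p in T]))-(np.array([q for q,_ in T])/4+[230,185])
    b=proj('side',rw(t,[p for _,p in Sd]))-(np.array([q for q,_ in Sd])/3.3+[260,180])
    return np.r_[a,b].ravel()
s=ls(f,[.55,-.1,1.6],loss='soft_l1');t=s.x
print(t,np.degrees(t[2]));print(f(t).reshape(-1,2).round(1).tolist())
np.save('t.npy',t)
# gate x: plate top centre pixel; solve along lane
pl=np.array([412,352])/4+[230,185]
g=ls(lambda v:(proj('top',rw(t,[v[0],v[1],.064]))-pl).ravel(),[.1,.04]).x;print('plate',g)
# sleeve: outline silhouettes
from scipy.spatial.transform import Rotation
def fs(v):
    ax=np.array([np.sin(v[2]),np.cos(v[2]),0]);P=[]
    e=np.cross(ax,[0,0,1])
    pts=[np.array([v[0],v[1],.036])+k*.035*ax+.028*(np.cos(a)*e+np.sin(a)*np.array([0,0,1])) for k in(-1,1) for a in np.linspace(0,6.28,40)]
    P=rw(t,pts);o=[]
    for c,bb in(('top',[376.3,244.2,30.6,39.4]),('side',[308.5,288.8,51.8,38.5])):
        q=proj(c,P);o+=[*(q.min(0)-bb[:2]),*(q.max(0)-[bb[0]+bb[2],bb[1]+bb[3]])]
    return np.array(o)
s=ls(fs,[-.045,0,0]);print('sleeve',s.x,fs(s.x).round(1))
for n,p in(('plate',[g[0],.04,.052]),('sleeve',[s.x[0],s.x[1],.036]),('stopc',deck(.2,0,.028)),('guide',[g[0],-.07,.069])): print(n,rw(t,p).round(4))
E
```

```text
[ 0.56045031 -0.11524212  1.44909095] 83.0267953530387
[[-1.3, 0.1], [-0.5, -0.1], [0.5, -0.1], [0.6, 0.3], [1.3, 0.0], [0.5, 0.6], [-0.1, -0.6], [0.2, 1.3], [-0.7, -0.7], [0.9, -3.3]]
plate [0.06007159 0.02722054]
sleeve [-0.05221579 -0.0017654  -0.01473343] [-1.   0.7 -0.8 -0.9  2.   0.4 -1.6  1.9]
plate [[ 0.528  -0.0508  0.052 ]]
sleeve [[ 0.5559 -0.1673  0.036 ]]
stopc [[0.5835 0.0732 0.077 ]]
guide [[ 0.6372 -0.0641  0.069 ]]
```

```bash
python3 -m handwheel '[[0,0,0,7.16],[0,0,0,7.16],[0,0,0,7.16],[0,0,0,7.16],[0,0,0,7.16],[0,0,0,7.16],[0,0,0,7.16],[0,0,0,7.16]]' 0 20
python3 -m handwheel '[[0,0,0,7.16],[0,0,0,7.16],[0,0,0,7.16],[0,0,0,0.5],[0,0,0,0],[0,0,0,0]]'
python3 -m handwheel '[[-0.033,0.024,0,0],[-0.033,0.024,0,0],[-0.033,0.024,0,0],[-0.033,0.024,0,0],[-0.033,0.024,0,0],[-0.033,0.024,0,0],[-0.033,0.024,0,0],[-0.033,0.024,0,0]]'
python3 -m handwheel '[[-0.033,0.024,0,0],[-0.033,0.024,0,0],[-0.033,0.024,0,0],[-0.033,0.024,0,0],[-0.033,0.024,0,0],[-0.033,0.024,0,0],[-0.033,0.024,0,0],[0,0,0,0]]'
cat >> h.py <<'E'
def lane():
    t=np.load('t.npy');s=telemetry.get_state();c,n=np.cos(t[2]),np.sin(t[2])
    R=np.array([[c,n],[-n,c]]);p=np.array(s['ee_pos']);q=R@(p[:2]-t[:2])
    w,x,y,z=s['tool_rot'];xa=np.degrees(np.arctan2(2*(x*y+w*z),w*w+x*x-y*y-z*z))
    f=s['wrist_force'];print('t%.2f lane x%.4f y%.4f z%.4f toolx %.2f (want %.2f) F lane'%(s['time'],*q,p[2],xa,np.degrees(t[2])),np.round([*(R@np.array(f[:2])),f[2]],1),'open',round(s['opening'],2))
E
python3 -c "from h import *;lane()"
```

```text
time: 1.57
ee_pos: [0.1671, 0.524, 0.2313]
tool_rot: [0.0, 0.611, 0.792, 0.0]
wrist_force: [-0.5, -0.0, 0.1]
opening: 0.0
gripper_force: 0.0
time: 2.07
ee_pos: [0.1671, 0.524, 0.2313]
tool_rot: [0.0, 0.748, 0.664, 0.0]
wrist_force: [0.3, -0.5, 0.1]
opening: -0.001
gripper_force: 0.0
time: 2.73
ee_pos: [0.3262, 0.237, 0.2316]
tool_rot: [0.0, 0.748, 0.664, 0.001]
wrist_force: [0.8, 0.4, 0.8]
opening: -0.005
gripper_force: 0.0
time: 3.4
ee_pos: [0.4681, -0.0173, 0.2315]
tool_rot: [0.002, 0.75, 0.662, -0.0]
wrist_force: [0.4, -0.1, 0.7]
opening: -0.004
gripper_force: 0.0
t3.40 lane x0.0860 y0.1035 z0.2315 toolx 82.89 (want 83.03) F lane [-0.  -0.4  0.7] open -0.0
```

```bash
python3 -m handwheel '[[-0.013,0.005,0.035,0],[-0.013,0.005,0.035,0],[0,0,0.035,0],[0,0,0.035,0],[0,0,0,0]]'
python3 - <<'E'
from h import *
import cv2
lane()
im=cams.get_image('wrist');im=np.ascontiguousarray(im[:,:,::-1])
cv2.imwrite('pics/w1.png',im)
im=cams.get_image('side');cv2.imwrite('pics/s1.png',cv2.resize(np.ascontiguousarray(im[180:360,240:420,::-1]),None,fx=3.3,fy=3.3,interpolation=cv2.INTER_CUBIC))
E
```

```text
time: 3.82
ee_pos: [0.4666, -0.0367, 0.0857]
tool_rot: [-0.005, 0.748, 0.663, -0.003]
wrist_force: [-1.4, -0.1, -0.3]
opening: -0.002
gripper_force: 0.0
t3.82 lane x0.0666 y0.1027 z0.0857 toolx 83.13 (want 83.03) F lane [-0.2  1.4 -0.3] open -0.0
```

View pics/w1.png

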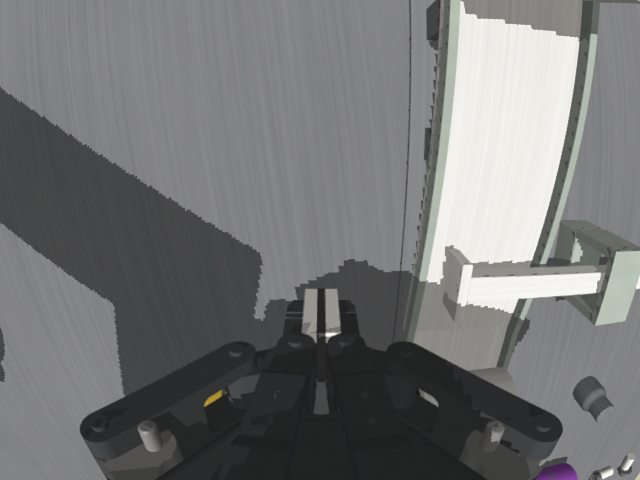

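View pics/s1.png

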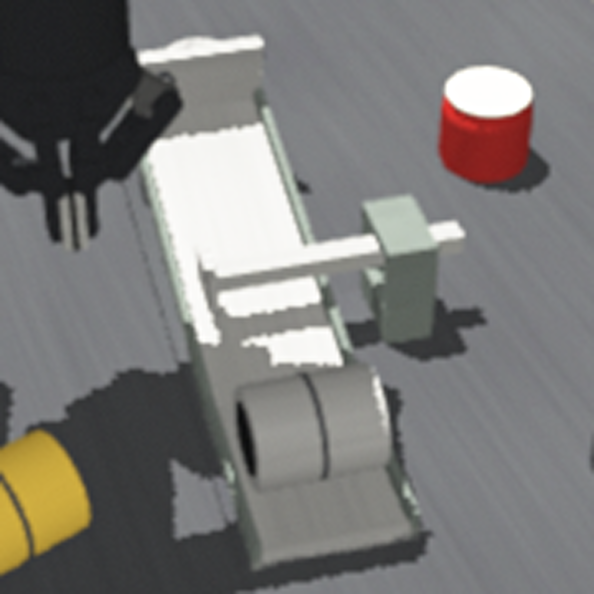

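The wrist view shows the plate face about (458,283), the bar running right into the guide at (600,270), and the shut fingers at (322,310). In the side view everything stands undisturbed. I'll project the plate hypothesis into both views.

```bash
cat >> h.py <<'E'
def fish(P,p):
    E=np.array(p['extrinsics']);q=np.atleast_2d(P)@E[:3,:3].T+E[:3,3];r=np.linalg.norm(q[:,:2],axis=1);a=np.arctan2(r,q[:,2])
    return np.c_[p['fx']*a*q[:,0]/r+p['cx'],p['fy']*a*q[:,1]/r+p['cy']]
E
python3 - <<'E'
from h import *
t=np.load('t.npy');p=cams.camera_params('wrist')
for gx in(.06,):
  for y in(.025,.03,.04):
    P=rw(t,[[gx+a,y,z] for a in(-.017,.017) for z in(.04,.064)])
    print(gx,y,fish(P,p).round(0).tolist(),((proj('side',P)-[240,180])*3.3).round(0).tolist())
P=rw(t,[[.213,.044,.100],[.06,.039,.031],[.06,-.07,.069]]);print(fish(P,p).round(0).tolist())
E
```

```text
0.06 0.025 [[443.0, 297.0], [455.0, 317.0], [450.0, 244.0], [465.0, 260.0]] [[220.0, 312.0], [219.0, 279.0], [207.0, 274.0], [205.0, 242.0]]
0.06 0.03 [[436.0, 297.0], [447.0, 317.0], [442.0, 244.0], [456.0, 260.0]] [[211.0, 313.0], [210.0, 281.0], [198.0, 276.0], [197.0, 243.0]]
0.06 0.04 [[420.0, 298.0], [430.0, 318.0], [426.0, 244.0], [438.0, 261.0]] [[194.0, 316.0], [192.0, 284.0], [181.0, 279.0], [180.0, 246.0]]
[[467.0, -42.0], [421.0, 266.0], [597.0, 285.0]]
```

```bash
python3 -m handwheel '[[-0.003,0.01,0.02,0],[-0.003,0.015,0.019,0],[0,0.015,0,0],[0,0,0,0]]'
python3 -c "from h import *;lane()"
python3 -m handwheel '[[0,0.01,0,0],[0,0.01,0,0],[0,0.01,0,0],[0,0.01,0,0]]'
python3 -c "from h import *;lane()"
```

```text
time: 4.25
ee_pos: [0.5147, -0.0498, 0.0547]
tool_rot: [0.003, 0.748, 0.663, 0.002]
wrist_force: [1.7, 0.3, 0.7]
opening: 0.0
gripper_force: 0.0
t4.25 lane x0.0594 y0.0534 z0.0547 toolx 83.12 (want 83.03) F lane [ 0.5 -1.6  0.7] open 0.0
time: 4.58
ee_pos: [0.5513, -0.0536, 0.0539]
tool_rot: [0.001, 0.749, 0.663, 0.001]
wrist_force: [-2.6, 0.6, 5.2]
opening: -0.001
gripper_force: 2.1
t4.58 lane x0.0601 y0.0165 z0.0539 toolx 83.08 (want 83.03) F lane [0.3 2.7 5.2] open -0.0
```

```bash
python3 -m handwheel '[[0,0.008,0,0],[0,0.008,0,0],[0,0.008,0,0],[0,0.008,0,0],[0,0,0,0]]'
python3 - <<'E'
from h import *
import cv2
lane();im=cams.get_image('side');cv2.imwrite('pics/s2.png',cv2.resize(np.ascontiguousarray(im[180:360,240:420,::-1]),None,fx=3.3,fy=3.3,interpolation=cv2.INTER_CUBIC))
E
```

```text
time: 5.0
ee_pos: [0.5838, -0.0579, 0.0524]
tool_rot: [0.001, 0.749, 0.663, 0.001]
wrist_force: [0.1, -1.0, -0.0]
opening: 0.001
gripper_force: 0.0
t5.00 lane x0.0598 y-0.0162 z0.0524 toolx 83.04 (want 83.03) F lane [-1.  -0.2 -0. ] open 0.0
```

View pics/s2.png

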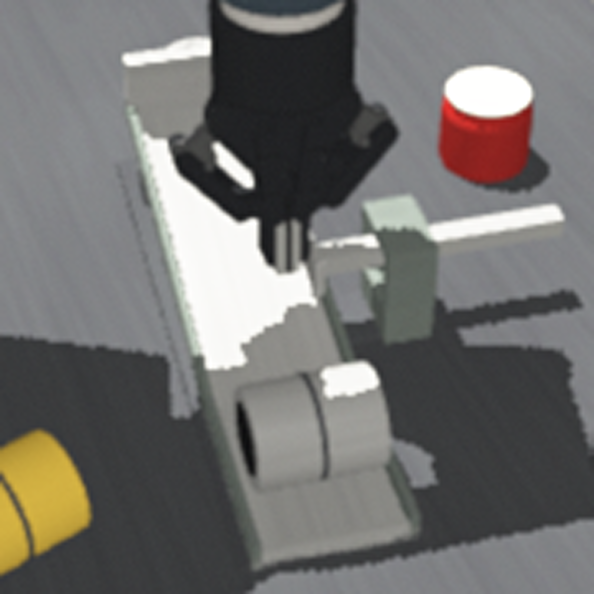

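The fingers push the plate, now near (315,265) in the crop at the right strip, and the bar slides through the guide. I'll keep pushing to its end stop.

```bash
python3 -m handwheel '[[0,0.006,0,0],[0,0.006,0,0],[0,0.006,0,0],[0,0.004,0,0]]'
python3 -c "from h import *;lane()"
python3 -m handwheel '[[0,0.003,0,0],[0,0.003,0,0]]'
python3 -c "from h import *;lane()"
```

```text
time: 5.38
ee_pos: [0.6038, -0.0601, 0.0517]
tool_rot: [-0.001, 0.749, 0.663, -0.0]
wrist_force: [-1.5, 0.6, -1.6]
opening: 0.001
gripper_force: 1.1
t5.38 lane x0.0600 y-0.0363 z0.0517 toolx 83.04 (want 83.03) F lane [ 0.4  1.6 -1.6] open 0.0
time: 5.55
ee_pos: [0.6095, -0.0608, 0.0518]
tool_rot: [-0.0, 0.749, 0.663, -0.0]
wrist_force: [-3.0, 0.0, -1.9]
opening: -0.001
gripper_force: 1.1
t5.55 lane x0.0600 y-0.0421 z0.0518 toolx 83.05 (want 83.03) F lane [-0.4  3.  -1.9] open -0.0
```

```bash
for i in 1; do python3 -m handwheel '[[0,0.003,0,0],[0,0.003,0,0]]' >/dev/null
python3 -c "from h import *;lane()"; done
python3 -m handwheel '[[0,0.002,0,0],[0,0.002,0,0]]' >/dev/null
python3 -c "from h import *;lane()"
```

```text
t5.72 lane x0.0600 y-0.0466 z0.0518 toolx 83.06 (want 83.03) F lane [-1.5 12.1  4.9] open 0.0
t5.88 lane x0.0600 y-0.0469 z0.0517 toolx 83.09 (want 83.03) F lane [-2.3 21.7 12.3] open 0.0
```

```bash
python3 -m handwheel '[[0,-0.02,0,0],[0,-0.02,-0.02,0],[0,-0.009,-0.035,0],[0,0,-0.02,0],[-0.03,0,0,0],[-0.035,0,0,0],[-0.035,0,0,0],[-0.035,0,0,0]]' 0.5 >/dev/null
python3 -m handwheel '[[-0.035,0,0,0],[0,0,0,0],[0,0,0,0]]' >/dev/null
python3 - <<'E'
from h import *
import cv2
lane();im=cams.get_image('side');cv2.imwrite('pics/s3.png',cv2.resize(np.ascontiguousarray(im[180:400,240:440,::-1]),None,fx=2.7,fy=2.7,interpolation=cv2.INTER_CUBIC))
im=cams.get_image('top');cv2.imwrite('pics/t3.png',im[:,:,::-1])
for c in('top','side'):print([(round(d['confidence'],2),(np.array(d['bbox'])*[640,480,640,480]).round(1).tolist()) for d in models.find_in('sleeve_center',c)])
E
```

```text
t6.80 lane x-0.1126 y-0.0041 z0.1280 toolx 82.83 (want 83.03) F lane [0.5 0.1 0.8] open 0.5
[(0.89, [471.5, 179.7, 33.5, 35.7]), (0.56, [374.1, 243.2, 31.0, 40.5])]
[(0.81, [309.6, 288.6, 51.1, 37.2]), (0.8, [434.1, 351.9, 59.5, 51.2]), (0.65, [210.2, 311.4, 58.6, 47.6])]
```

View pics/s3.png

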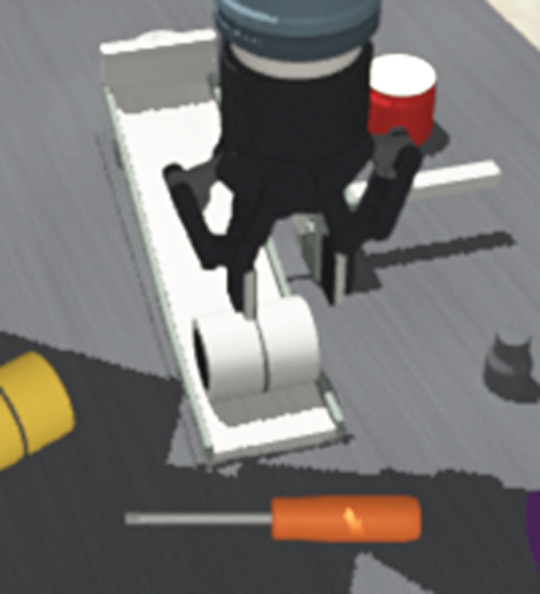

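The bar now extends out right and the sleeve is still on the landing at (255,345). Now I'll come down behind it.

```bash
python3 -m handwheel '[[0,-0.002,0.03,0.1],[0,0,0.03,0],[0,0,0.025,0],[0,0,0.018,0],[0,0,0,0],[0,0,0,0]]' >/dev/null
python3 -c "from h import *;lane()"
python3 -m handwheel '[[0.004,0,0,0],[0.004,0,0,0],[0.004,0,0,0],[0,0,0,0]]' >/dev/null
python3 -c "from h import *;lane()"
```

```text
t7.50 lane x-0.1086 y-0.0008 z0.0238 toolx 83.05 (want 83.03) F lane [ 0.6 -0.4  2. ] open 0.5
t7.83 lane x-0.0972 y-0.0019 z0.0256 toolx 83.00 (want 83.03) F lane [ 1.   0.8 -0.1] open 0.5
```

```bash
python3 -m handwheel '[[0.002,0,0,0],[0.002,0,0,0],[0.002,0,0,0],[0.002,0,0,0],[0.002,0,0,0],[0.002,0,0,0],[0.002,0,0,0],[0.002,0,0,0]]' >/dev/null
python3 - <<'E'
from h import *
lane();cams.get_image('side');cams.get_image('top')
for c in('top','side'):print([(round(d['confidence'],2),(np.array(d['bbox'])*[640,480,640,480]).round(1).tolist()) for d in models.find_in('sleeve_center',c)])
E
```

```text
t8.50 lane x-0.0819 y-0.0012 z0.0243 toolx 82.94 (want 83.03) F lane [-0.9 -0.5  0.3] open 0.5
[(0.78, [469.7, 178.4, 32.1, 36.9]), (0.62, [382.4, 326.6, 14.4, 6.5]), (0.59, [369.3, 244.9, 22.1, 35.3])]
[(0.85, [310.6, 292.7, 41.7, 30.7]), (0.75, [433.4, 353.3, 64.6, 50.7]), (0.6, [212.2, 308.3, 58.8, 50.6])]
```

```bash
python3 -m handwheel '[[0.002,0,0,0],[0.002,0,0,0],[0.002,0,0,0],[0.002,0,0,0],[0.002,0,0,0],[0.002,0,0,0],[0.002,0,0,0],[0.002,0,0,0]]' >/dev/null
python3 -c "from h import *;lane()"
python3 -m handwheel '[[0.002,0,0,0],[0.002,0,0,0],[0.002,0,0,0],[0.002,0,0,0],[0.002,0,0,0],[0.002,0,0,0],[0.002,0,0,0],[0.002,0,0,0]]' >/dev/null
python3 - <<'E'
from h import *
import cv2
lane();im=cams.get_image('side');cv2.imwrite('pics/s4.png',cv2.resize(np.ascontiguousarray(im[180:360,240:420,::-1]),None,fx=3.3,fy=3.3,interpolation=cv2.INTER_CUBIC))
cams.get_image('top')
for c in('top','side'):print([(round(d['confidence'],2),(np.array(d['bbox'])*[640,480,640,480]).round(1).tolist()) for d in models.find_in('sleeve_center',c)])
E
```

```text
t9.37 lane x-0.0658 y-0.0013 z0.0243 toolx 82.95 (want 83.03) F lane [-0.6  0.2  0.5] open 0.5
t10.03 lane x-0.0499 y-0.0013 z0.0243 toolx 82.95 (want 83.03) F lane [-0.8  0.6 -0.2] open 0.5
[(0.83, [367.8, 325.6, 36.6, 23.9]), (0.81, [471.6, 178.7, 30.3, 37.6]), (0.6, [357.3, 245.0, 25.4, 36.5]), (0.49, [202.7, 228.6, 26.9, 26.3])]
[(0.95, [208.9, 308.6, 57.8, 49.0]), (0.93, [305.1, 278.9, 42.1, 32.3]), (0.77, [433.6, 352.0, 60.6, 49.6])]
```

View pics/s4.png

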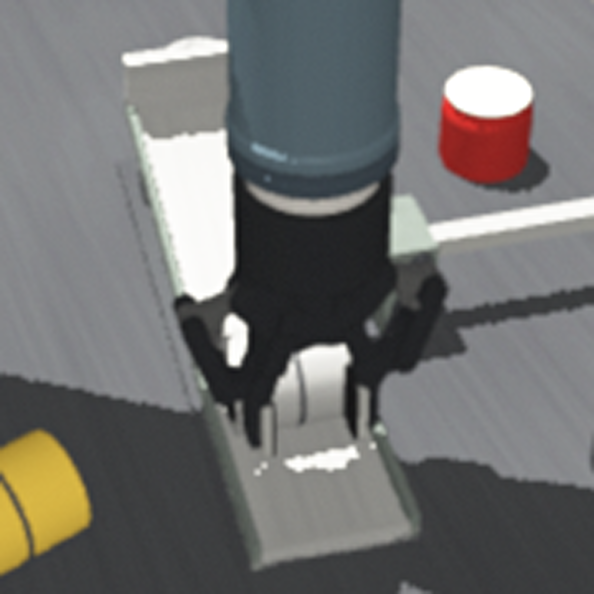

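The fingers straddle the sleeve's back face at (265..365,420) and the sleeve sits evenly between them. Now onto the slope.

```bash
python3 -m handwheel '[[0.002,0,0,0],[0.002,0,0,0],[0.002,0,0,0],[0.002,0,-0.0004,0],[0.002,0,-0.0004,0],[0.002,0,-0.0004,0],[0.002,0,-0.0004,0],[0.002,0,-0.0004,0]]' >/dev/null
python3 -c "from h import *;lane()"
python3 -m handwheel '[[0.002,0,-0.0004,0],[0.002,0,-0.0004,0],[0.002,0,-0.0004,0],[0.002,0,-0.0004,0],[0.002,0,-0.0004,0],[0.002,0,-0.0004,0],[0.002,0,-0.0004,0],[0.002,0,-0.0004,0]]' >/dev/null
python3 -c "from h import *;lane()"
python3 -m handwheel '[[0.002,0,-0.0004,0],[0.002,0,-0.0004,0],[0.002,0,-0.0004,0],[0.002,0,-0.0004,0],[0.002,0,-0.0004,0],[0.002,0,-0.0004,0],[0.002,0,-0.0004,0],[0.002,0,-0.0004,0]]' >/dev/null
python3 -c "from h import *;lane()"
```

```text
t10.90 lane x-0.0346 y-0.0018 z0.0268 toolx 82.96 (want 83.03) F lane [-3.4  1.   1.9] open 0.5
t11.57 lane x-0.0178 y-0.0013 z0.0295 toolx 82.95 (want 83.03) F lane [-4.4  0.7  2.8] open 0.5
t12.23 lane x-0.0019 y-0.0014 z0.0327 toolx 82.95 (want 83.03) F lane [-4.1  0.6  2. ] open 0.5
```

```bash
python3 -m handwheel '[[0.0025,0,-0.0005,0],[0.0025,0,-0.0005,0],[0.0025,0,-0.0005,0],[0.0025,0,-0.0005,0],[0.0025,0,-0.0005,0],[0.0025,0,-0.0005,0],[0.0025,0,-0.0005,0],[0.0025,0,-0.0005,0]]' >/dev/null
python3 -c "from h import *;lane()"
python3 -m handwheel '[[0.0025,0,-0.0005,0],[0.0025,0,-0.0005,0],[0.0025,0,-0.0005,0],[0.0025,0,-0.0005,0],[0.0025,0,-0.0005,0],[0.0025,0,-0.0005,0],[0.0025,0,-0.0005,0],[0.0025,0,-0.0005,0]]' >/dev/null
python3 -c "from h import *;lane()"
python3 -m handwheel '[[0.0025,0,-0.0005,0],[0.0025,0,-0.0005,0],[0.0025,0,-0.0005,0],[0.0025,0,-0.0005,0],[0.0025,0,-0.0005,0],[0.0025,0,-0.0005,0],[0.0025,0,-0.0005,0],[0.0025,0,-0.0005,0]]' >/dev/null
python3 -c "from h import *;lane()"
python3 - <<'E'
from h import *
import cv2
im=cams.get_image('side');cv2.imwrite('pics/s5.png',cv2.resize(np.ascontiguousarray(im[160:360,240:440,::-1]),None,fx=3,fy=3,interpolation=cv2.INTER_CUBIC))
E
```

```text
t12.90 lane x0.0182 y-0.0014 z0.0368 toolx 82.95 (want 83.03) F lane [-3.7  0.6  2.9] open 0.5
t13.57 lane x0.0382 y-0.0014 z0.0407 toolx 82.95 (want 83.03) F lane [-3.6  0.6  2. ] open 0.5
t14.23 lane x0.0582 y-0.0014 z0.0447 toolx 82.95 (want 83.03) F lane [-3.1  1.2  2.6] open 0.5
```

View pics/s5.png

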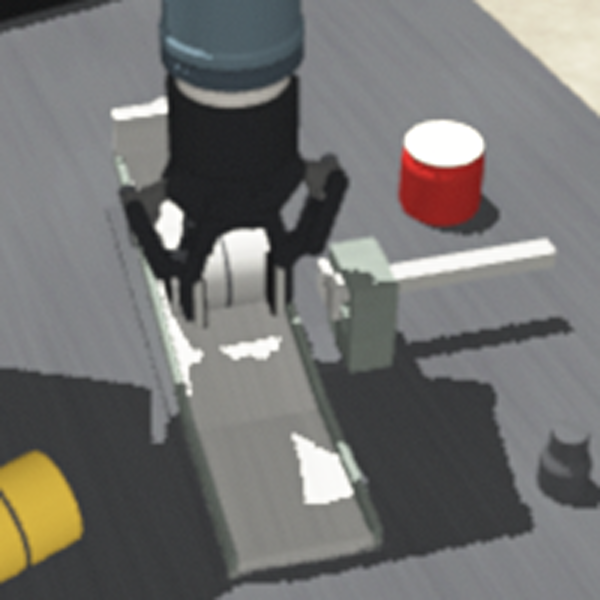

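The gate plate at (330,290) is clear of the right strip, and the sleeve at (240,270) is held by the fingers. I'll continue up.

```bash
python3 -m handwheel '[[0.0025,0,-0.0005,0],[0.0025,0,-0.0005,0],[0.0025,0,-0.0005,0],[0.0025,0,-0.0005,0],[0.0025,0,-0.0005,0],[0.0025,0,-0.0005,0],[0.0025,0,-0.0005,0],[0.0025,0,-0.0005,0]]' >/dev/null
python3 -c "from h import *;lane()"
python3 -m handwheel '[[0.0025,0,-0.0005,0],[0.0025,0,-0.0005,0],[0.0025,0,-0.0005,0],[0.0025,0,-0.0005,0],[0.0025,0,-0.0005,0],[0.0025,0,-0.0005,0],[0.0025,0,-0.0005,0],[0.0025,0,-0.0005,0]]' >/dev/null
python3 -c "from h import *;lane()"
python3 -m handwheel '[[0.0025,0,-0.0005,0],[0.0025,0,-0.0005,0],[0.0025,0,-0.0005,0],[0.0025,0,-0.0005,0],[0.0025,0,-0.0005,0],[0.0025,0,-0.0005,0],[0.0025,0,-0.0005,0],[0.0025,0,-0.0005,0]]' >/dev/null
python3 -c "from h import *;lane()"
python3 -m handwheel '[[0.002,0,-0.0004,0],[0.002,0,-0.0004,0],[0.002,0,-0.0004,0],[0.002,0,-0.0004,0],[0.002,0,-0.0004,0],[0.002,0,-0.0004,0]]' >/dev/null
python3 -c "from h import *;lane()"
```

```text
t14.95 lane x0.0782 y-0.0014 z0.0487 toolx 82.95 (want 83.03) F lane [-3.3  0.2  1.8] open 0.5
t15.62 lane x0.0982 y-0.0015 z0.0527 toolx 82.95 (want 83.03) F lane [-3.   0.3  1.8] open 0.5
t16.28 lane x0.1182 y-0.0015 z0.0567 toolx 82.95 (want 83.03) F lane [-4.2  0.5  1.4] open 0.5
t16.78 lane x0.1301 y-0.0015 z0.0591 toolx 82.95 (want 83.03) F lane [-3.9  0.3  2. ] open 0.5
```

```bash
python3 -m handwheel '[[0.0015,0,-0.0003,0],[0.0015,0,-0.0003,0],[0.0015,0,-0.0003,0],[0.0015,0,-0.0003,0],[0.0015,0,-0.0003,0],[0.0015,0,-0.0003,0]]' >/dev/null
python3 -c "from h import *;lane()"
python3 -m handwheel '[[0.001,0,-0.0002,0],[0.001,0,-0.0002,0],[0.001,0,-0.0002,0],[0.001,0,-0.0002,0]]' >/dev/null
python3 -c "from h import *;lane()"
python3 -m handwheel '[[0.001,0,-0.0002,0],[0.001,0,-0.0002,0],[0.001,0,-0.0002,0]]' >/dev/null
python3 -c "from h import *;lane()"
```

```text
t17.28 lane x0.1390 y-0.0016 z0.0609 toolx 82.95 (want 83.03) F lane [-5.2  0.6  2. ] open 0.5
t17.62 lane x0.1430 y-0.0015 z0.0617 toolx 82.95 (want 83.03) F lane [-3.8 -0.   1.9] open 0.5
t17.87 lane x0.1460 y-0.0016 z0.0623 toolx 82.94 (want 83.03) F lane [-3.8 -0.2  1.7] open 0.5
```

```bash
python3 -m handwheel '[[0.001,0,-0.0002,0],[0.001,0,-0.0002,0]]' >/dev/null
python3 -c "from h import *;lane()"
python3 -m handwheel '[[0.001,0,-0.0002,0],[0.001,0,-0.0002,0]]' >/dev/null
python3 -c "from h import *;lane()"
python3 -m handwheel '[[0.0008,0,0,0],[0.0007,0,0,0]]' >/dev/null
python3 -c "from h import *;lane()"
```

```text
t18.03 lane x0.1480 y-0.0016 z0.0627 toolx 82.95 (want 83.03) F lane [-4.   0.3  1.4] open 0.5
t18.20 lane x0.1500 y-0.0016 z0.0631 toolx 82.95 (want 83.03) F lane [-3.9  0.3  2. ] open 0.5
t18.37 lane x0.1515 y-0.0016 z0.0631 toolx 82.95 (want 83.03) F lane [-3.4  0.6  1.6] open 0.5
```

```bash
python3 -m handwheel '[[0.001,0,-0.0002,0],[0.001,0,-0.0002,0]]' >/dev/null
python3 -c "from h import *;lane()"
python3 -m handwheel '[[0.0008,0,0,0],[0.0007,0,0,0]]' >/dev/null
python3 -c "from h import *;lane()"
python3 -m handwheel '[[0.0008,0,0,0],[0.0007,0,0,0]]' >/dev/null
python3 -c "from h import *;lane()"
```

```text
t18.53 lane x0.1530 y-0.0015 z0.0635 toolx 82.96 (want 83.03) F lane [-9.4  0.4  0.2] open 0.5
t18.70 lane x0.1530 y-0.0015 z0.0635 toolx 82.98 (want 83.03) F lane [-13.8   1.2   2.4] open 0.5
t18.87 lane x0.1531 y-0.0015 z0.0634 toolx 82.98 (want 83.03) F lane [-19.1   1.2   2.8] open 0.5
```

```bash
python3 -m handwheel '[[-0.0015,0,0,0],[-0.0015,0,0,0],[0,0,0,0]]' >/dev/null
python3 -c "from h import *;lane()"
python3 - <<'E'
from h import *
import cv2
lane()
a=cams.get_image('side')[140:320,230:410,::-1];b=cams.get_image('top')[190:310,220:340,::-1]
f=lambda i:cv2.resize(np.ascontiguousarray(i),(400,400),interpolation=cv2.INTER_CUBIC)
cv2.imwrite('pics/f.png',np.hstack([f(a),f(b)]))
E
```

```text
t19.12 lane x0.1529 y-0.0015 z0.0634 toolx 82.92 (want 83.03) F lane [-5.3  0.5  1.6] open 0.5
t19.12 lane x0.1529 y-0.0015 z0.0634 toolx 82.92 (want 83.03) F lane [-5.3  0.5  1.6] open 0.5
```

View pics/f.png

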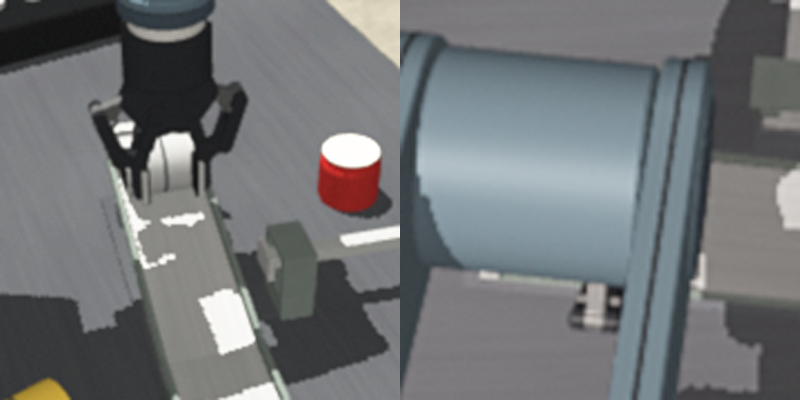

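The left half shows the sleeve (175,160) held by both fingers up at the stop, with the gate clear at (275,255). I'll add a touch more preload and hand in.

```bash
python3 -m handwheel '[[0.0007,0,0,0],[0,0,0,0],[0,0,0,0],[0,0,0,0]]' >/dev/null
python3 -c "
from h import *;lane()
from workcell import r
print(r.finish_job())"
```

```text
t19.55 lane x0.1530 y-0.0015 z0.0634 toolx 82.96 (want 83.03) F lane [-9.3  0.3  2. ] open 0.5
the job is handed in; nothing more can be done
None
```

I pushed the gate bar to its end stop, rolled the sleeve up to the ramp's stop with the open fingers, and handed the job in at 19.6 s with the fingers holding it there at about 9 N; squareness rests on two-finger contact, as the arm hid the sleeve from the top camera.

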